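Take the winner's plaque off the display board and lay it in its case

TASK

Take the blue plaque down from the sloping display board: slide it up the slope until the stud's head is in the wide end of its keyhole, then lift it straight off the board. Lower it into the open presentation case so that it lies flat on the floor of the case, face up, and only then let go. Leave the green plaque hanging, and do not knock over or push the trophies or the roll of tape.

Things in the scene. Friction and masses are not known exactly. Their poses are not given: they have to be found in the camera images.
- blue: Blue plaque, to take down: metal plate 150 mm (x, to its top edge) by 110 mm (y) by 6 mm (z, out of its face), 0.24 to 0.45 kg, with a brass model barn, its roof ribbed in blue, on its face. Origin at the centre of the plate's underside. Hung, x points up the slope and z out of the board's face; lying flat face up, z points up.
- blue_barn (a point): Middle of the blue plaque's barn: 18 mm below the plate's centre (-x), central in y, 21 mm above the face (27 mm above the underside). Axes as blue. Barn 34 mm across x: two flat parallel walls 28 mm high, the place to grip, squeezing along x; 96 mm long along y, too long to span; roof ridge 45 mm above the face.
- blue_keyhole (a point): Centre of the wide end of the blue plaque's through keyhole, at mid thickness, 52 mm up (+x) from the barn's middle. Wide end 20 mm across; a slot 9 mm wide runs 19 mm on from it to +x. Hung, the stud is at the slot's closed end, 26 mm from here. Slid 26 mm up, the head passes with 4 mm to spare all round; 7 mm further, the stem strikes the opening's edge and the head catches again.
- green_barn (a point): Middle of the barn of the other plaque: same make and size but with green plate and roof ribs, hung in the same way on the other stud; leave it hanging. Point and axes as blue_barn.
- stud_left (a point): Stud on the board's left (+y): steel stem 6 mm thick, square to the face, with a head 12 mm across and 3 mm thick, its underside 8.5 mm and its top 11.5 mm off the face. This point is on the stem's axis, 3 mm off the face. Its axes are the board's. Either plaque may hang here.
- stud_right (a point): The same stud on the board's right (-y), 160 mm from the left one.
- board: Fixed dark wooden display board, 330 mm wide (y), 240 mm along the slope, on short legs. Its face slopes 30 degrees from level, rising to the board's +x (away from the robot), so it looks up and to the robot. Origin on the table under its middle, z up; middle of the face 115 mm above the table. Studs 60 mm up the slope from the middle and 80 mm to either side.
- case_floor (a point): Centre of the inner floor, 8 mm above the table, of a fixed open presentation case of light wood lined in grey: inside 166 mm (x) by 126 mm (y), walls 8 mm thick rising 20 mm above the inner floor; z up. The plaque fits with its length along the case's x, either way round, 8 mm to spare all round.
- trophy_a: Loose trophy cup, black base 60 mm square, brass cup, 115 mm tall; origin under its base. Bystander.
- trophy_b: Loose smaller trophy cup, base 51 mm square, 98 mm tall; origin under its base. Bystander.
- tape: Loose roll of orange tape lying flat, 90 mm across, 40 mm tall; origin under its centre. Bystander.
Not all that is in view belongs to the job. Of the things that look like the blue, the largest one is meant.

How it is judged:
On the way, in this order (a step that is already met when the one before it is completed fails the run):
1. the blue plaque has been slid along its slot: the stud stands in the wide end of its keyhole (within 7 mm) ((distance between blue_keyhole and stud_left below 0.007 m or distance between blue_keyhole and stud_right below 0.007 m)), for 0.05 s.
2. the blue plaque has been lifted off: its keyhole is more than 50 mm from both studs (distance between blue_keyhole and stud_left above 0.05 m and distance between blue_keyhole and stud_right above 0.05 m), for 0.1 s.
3. the blue plaque has been lowered into the case (barn point within 42 mm above the case floor, within 40 mm of its centre) while still held (z of blue_barn in the frame of case_floor below 0.042 m and horizontal distance between blue_barn and case_floor below 0.04 m and contact force between the fingers and blue above 0.5 N), for 0.02 s.
At the end, for the whole second after the job is handed in: The blue plaque lies released, at rest, face up and flat (within 3 degrees) on the case floor, its barn point 22 to 32 mm above that floor, within 34 mm of its centre sideways, long sides within 11 degrees; the green barn point is within 95 mm of a stud (angle between blue_barn's own z axis and vertical below 0.06 rad and z of blue_barn in the frame of case_floor between 0.022 and 0.032 m and horizontal distance between blue_barn and case_floor below 0.034 m and angle between the x axis of blue_barn and the x axis of case_floor, either way round below 0.2 rad and linear speed of blue below 0.02 m/s and (distance between green_barn and stud_left below 0.095 m or distance between green_barn and stud_right below 0.095 m)); the robot touches nothing.
It fails at once if the green plaque is moved more than 15 mm (distance of green_barn from where it was at the start of the episode above 0.015 m).
It fails at once if a trophy is moved more than 20 mm or tipped (distance of any of trophy_a, trophy_b from where it was at the start of the episode above 0.02 m or angle between any of trophy_a, trophy_b's own z axis and vertical above 0.35 rad).
It fails at once if the roll of tape is moved more than 20 mm (distance of tape from where it was at the start of the episode above 0.02 m).
It also fails if it takes over 45 s, if anything falls off the work surface, if the arm or the gripper's body presses on something with over 40 N, if the wrist force passes 120 N, or if a joint passes its speed limit or range.

ROBOT

A 6-joint arm with a two-finger parallel gripper is mounted at the origin on the work surface. World frame = base frame: x ahead of the robot, y to its left, z up, the work surface at z = 0. Lengths are in m, angles in rad, forces in N, time in s.
With the tool pointing down it reaches from about 0.35 to 0.85 m from the base axis. Payload 8.1 kg.
Tool frame: the origin (TCP) lies at the very end of the fingers, on their centre line; the grasp point (between the pads) lies 19 mm behind it; z points along the fingers, y is the direction in which the jaws open and shut (so a half turn about z gives the same grasp; the last joint's range is limited). The gripper opens to 93 mm and grips with 3 to 60 N. Pads are 15 mm wide; open, the fingers measure 128 mm over their backs; the gripper's body (75 mm by 188 mm) begins 65 mm behind the grasp point.
Start: joints at [-1.366, 0.13, 1.488, -0, 1.523, -0.085], TCP at [0.171, -0.575, 0.219] pointing down, gripper open.
Joint ranges: [-2.96, 2.96], [-0.89, 2.26], [0.02, 2.5], [-1.34, 4.48], [0, 2.73], [-2.66, 2.66]. Speed limits (rad/s): [2.39, 2.39, 2.79, 3.14, 3.14, 3.14].

INTERFACE

Orientations are given as a rotation vector (axis times angle).
In Python, from plant import robot gives the robot as it stands.
- The arm moves only by the shell command python3 -m inch 'ROWS' [FORCE]. ROWS is JSON, a list that holds one entry, the list of rows, each a list of 7 numbers: the shift along the tool's x, y, z in cm, then the turn, a rotation vector about the tool's x, y, z in degrees, then the gripper command: -1 is fully open, 1 is shut, values between are in proportion. A call has 1 to 5 rows; each row shifts and turns the commanded pose from where the row before left it, along the tool's axes as they then stand; what a row does not reach is not made up. A row lasts 1/10 s, in which the tool goes at most 50 mm and 8.59 degrees, less where a joint would pass 70% of its speed; a pose out of reach is approached as far as the arm can. A call with a gripper value outside its range is refused whole. The fingers move at their own pace and stop on an object; FORCE is the grip in N (left out, the last holds). Time passes only in rows, so rows that do not move let the fingers close. It gives the time, the measured TCP pose, the force and the opening at its end, in the units of the state.
- robot.read_state(): the state, without advancing time (a new reading comes with each control period).
- robot.read_camera(name): name is "scene" or "side" or "wrist"; returns a dict with "image" (420x560x3 uint8, blue, green, red), "K" (3x3 intrinsics, pixels), "R" (3x3) and "t" (3): a world point X has camera coordinates R X + t; the wrist camera has in their place "tool_from_camera" (4x4, takes a point from camera to tool coordinates, whose origin is the TCP and whose axes are the flange's). Camera axes: x right, y down, z forward; pixel columns grow to the right and rows downward; lengths in m; the calibration is good to about 2 mm. A picture is of the moment at which its call begins: read the wrist's pose just before it. There is no depth.
- robot.close_job(): hands the job in, once; it reports no verdict.
The state is a dict: "t": time; "q": joint angles; "dq": joint speeds; "joint_torque": joint torques, N m; "tool_pos": TCP position; "orientation": TCP orientation; "force": force on the tool from outside, world axes, zero at the start; "wrist_torque": the same for the moment, N m; "opening": finger opening in m.
Only numpy, scipy, OpenCV 4.12 (cv2) and the standard library are available. Lean on these libraries where they do the work, as an engineer would, in place of code of your own. Each camera call takes 0.05 s, during which the arm holds its last target. There are 200 camera calls.

## Working session

There is one attempt and no reset: what is moved stays moved. The work goes in short steps, Python scripts to look and compute and a shell command to move; the robot and the scene stay as the last step left them, time stands still between calls to the robot, and variables do not carry over. Pictures are saved under pics/ and viewed, about 8 in all and at most 12, crops included, and the job is handed in when it is done.

```bash
mkdir -p pics; ls; python3 - <<'E'
from plant import robot
import cv2,pickle,numpy as np
s=robot.read_state();print(s)
for n in("scene","side"):
    c=robot.read_camera(n);cv2.imwrite(f"pics/{n}0.png",c["image"]);pickle.dump(c,open(f"pics/{n}0.pkl","wb"))
    print(n,c["K"].round(1).tolist(),c["R"].round(3).tolist(),c["t"].round(3).tolist(), (-c["R"].T@c["t"]).round(3))
E
```

```text
pics
{'t': 0.0, 'q': array([-1.36639573e+00,  1.31172742e-01,  1.48923951e+00, -3.85706800e-05,
        1.52298848e+00, -8.53442664e-02]), 'dq': array([ 0.00014984, -0.00081269,  0.0014712 ,  0.00101584, -0.00147358,
       -0.00043759]), 'joint_torque': array([-3.88361121e-03, -5.59834385e+01, -4.91772294e+01,  7.64296297e-02,
        3.52117745e-02, -1.90869632e-04]), 'tool_pos': array([ 0.17135162, -0.57443568,  0.21760237]), 'orientation': array([-3.10689823e+00, -4.53282473e-01,  2.29243700e-04]), 'force': array([ 0.10683018,  0.27676063, -0.05104501]), 'wrist_torque': array([ 0.01404673,  0.00079786, -0.05516922]), 'opening': 0.09316877554828053}
scene [[412.1, 0.0, 282.9], [0.0, 412.1, 203.4], [0.0, 0.0, 1.0]] [[0.114, 0.993, 0.02], [0.64, -0.058, -0.766], [-0.76, 0.1, -0.642]] [-0.048, -0.26, 1.31] [ 1.167 -0.099  0.643]
side [[397.5, 0.0, 272.6], [0.0, 397.5, 208.5], [0.0, 0.0, 1.0]] [[0.947, -0.321, 0.011], [-0.172, -0.536, -0.826], [0.271, 0.781, -0.563]] [-0.514, 0.176, 0.672] [ 0.335 -0.595  0.529]
```

View pics/scene0.png

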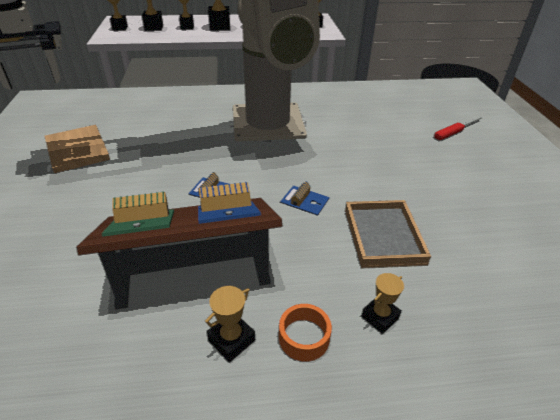

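View pics/side0.png

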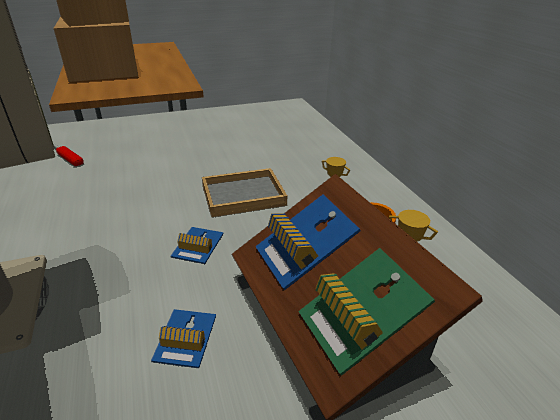

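```bash
cat > h.py <<'E'
import numpy as np,cv2,pickle
def ray(c,p):
    d=c["R"].T@np.linalg.inv(c["K"])@np.array([p[0],p[1],1.]);return -c["R"].T@c["t"],d
def onz(c,p,z):
    o,d=ray(c,p);return o+d*(z-o[2])/d[2]
def onplane(c,p,P,n):
    o,d=ray(c,p);return o+d*(((P-o)@n)/(d@n))
def proj(c,X):
    x=c["K"]@(c["R"]@np.asarray(X)+c["t"]);return x[:2]/x[2]
E
python3 - <<'E'
from h import *
S=pickle.load(open("pics/side0.pkl","rb"));C=pickle.load(open("pics/scene0.pkl","rb"))
for nm,p,z in[("TL",(338,179),.175),("TR",(481,298),.175),("BR",(327,417),.055),("BL",(233,253),.055)]:
    print(nm,onz(S,p,z).round(4))
for p in[(281,218),(82,247)]:print("scene top",onz(C,p,.175).round(4))
hsv=cv2.cvtColor(S["image"],cv2.COLOR_BGR2HSV)
for nm,lo,hi in[("blue",(100,120,60),(125,255,255)),("green",(55,80,40),(90,255,255))]:
    m=cv2.inRange(hsv,lo,hi);cs,_=cv2.findContours(m,0,2)
    for k in sorted(cs,key=cv2.contourArea)[::-1][:3]:
        h=cv2.convexHull(k);a=cv2.approxPolyDP(h,6,True)[:,0];print(nm,cv2.contourArea(k),a.tolist())
# case rim corners
for p in[(345,202),(409,201),(428,265),(361,267)]:print("case scene",onz(C,p,.028).round(4))
for p in[(203,178),(277,169),(288,205),(214,215)]:print("case side",onz(S,p,.028).round(4))
im=cv2.resize(S["image"][150:420,195:495],None,fx=2.2,fy=2.2,interpolation=cv2.INTER_CUBIC)
i2=cv2.resize(C["image"][180:280,60:440],None,fx=2,fy=2,interpolation=cv2.INTER_CUBIC)
cv2.imwrite("pics/crop1.png",im);print(im.shape)
E
```

```text
TL [ 0.6463 -0.0523  0.175 ]
TR [ 0.6819 -0.3615  0.175 ]
BR [ 0.4829 -0.3785  0.055 ]
BL [ 0.4487 -0.0524  0.055 ]
scene top [ 0.6509 -0.0332  0.175 ]
scene top [ 0.6891 -0.348   0.175 ]
blue 2709.5 [[323, 195], [358, 229], [282, 287], [256, 246], [277, 221]]
blue 1473.5 [[215, 314], [198, 366], [151, 360], [174, 309]]
blue 547.5 [[222, 232], [204, 262], [171, 256], [192, 227]]
green 8298.0 [[379, 248], [433, 300], [340, 373], [299, 311], [325, 281]]
green 16.0 [[336, 274], [316, 290], [321, 276]]
case scene [0.4472 0.1431 0.028 ]
case scene [0.4573 0.2953 0.028 ]
case scene [0.6549 0.2634 0.028 ]
case scene [0.647  0.1286 0.028 ]
case side [0.4534 0.2814 0.028 ]
case side [0.6462 0.2695 0.028 ]
case side [0.614  0.1016 0.028 ]
case side [0.4466 0.1142 0.028 ]
(594, 660, 3)
```

View pics/crop1.png

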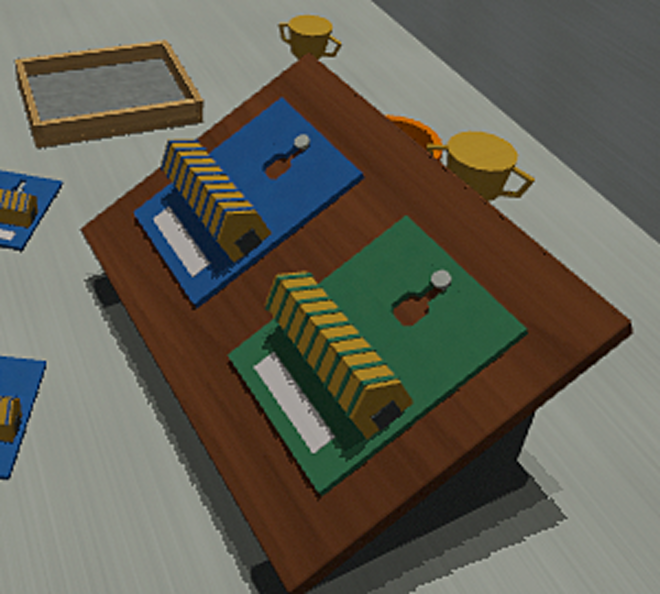

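```bash
cat > m.py <<'E'
from h import *
S=pickle.load(open("pics/side0.pkl","rb"));C=pickle.load(open("pics/scene0.pkl","rb"))
B=[onz(S,p,z) for p,z in[((335,175.3),.175),((482.3,296.4),.175),((326.8,418),.055),((232.3,254.5),.055)]]
print(np.round(B,4), [np.linalg.norm(B[i]-B[(i+1)%4]).round(3) for i in range(4)])
yd=(B[0]-B[1]+B[3]-B[2]);yaw=np.arctan2(-yd[0],yd[1]);print("yaw",np.degrees(yaw))
c=np.mean(B,0);c[2]=.115
u=np.array([np.cos(yaw),np.sin(yaw),0]);y=np.array([-u[1],u[0],0]);a=np.pi/6
x=u*np.cos(a)+np.array([0,0,np.sin(a)]);n=np.cross(x,y)
print("c",c,"x",x,"y",y,"n",n)
for nm,pp,h in[("blue",[(323,195),(358,229),(282,286),(256,246)],.006),("green",[(379,248),(433,300),(340,372),(299,311)],.006),("studs",[(332.2,214),(395.5,276.5)],.0115)]:
    q=np.array([onplane(S,p,c+h*n,n) for p in pp]);l=np.c_[(q-c)@x,(q-c)@y];print(nm,l.round(4).tolist(),l.mean(0).round(4),q.mean(0).round(4))
for p in(.06,.08),(.06,-.08):print(proj(S,c+p[0]*x+p[1]*y+.0115*n))
E
python3 m.py
```

```text
[[ 0.6471 -0.0385  0.175 ]
 [ 0.6853 -0.3599  0.175 ]
 [ 0.4822 -0.3795  0.055 ]
 [ 0.4465 -0.056   0.055 ]] [np.float64(0.324), np.float64(0.237), np.float64(0.325), np.float64(0.234)]
yaw 6.528423469673167
c [ 0.56526458 -0.20849459  0.115     ] x [0.86040973 0.09846371 0.5       ] y [-0.11369609  0.99351558  0.        ] n [-0.49675779 -0.05684805  0.8660254 ]
blue [[0.0747, 0.1343], [0.0733, 0.028], [-0.0738, 0.0323], [-0.0724, 0.137]] [0.0005 0.0829] [ 0.5532 -0.1264  0.1204]
green [[0.0741, -0.023], [0.0728, -0.1324], [-0.0739, -0.1301], [-0.0737, -0.0227]] [-0.0002 -0.0771] [ 0.5709 -0.2854  0.1201]
studs [[0.0609, 0.0808], [0.06, -0.0783]] [0.0605 0.0012] [ 0.6114 -0.202   0.1552]
[332.01228392 214.60122645]
[396.34262826 277.31408498]
```

```bash
cat >> h.py <<'E'
from scipy.spatial.transform import Rotation as Ro
from scipy.linalg import logm,expm
def T(p,R):
    M=np.eye(4);M[:3,:3]=R;M[:3,3]=p;return M
def cur(s):return T(s["tool_pos"],Ro.from_rotvec(s["orientation"]).as_matrix())
def plan(A,B,N):
    D=expm(np.real(logm(np.linalg.inv(A)@B))/N)
    print("N",N,"row cm/deg",(D[:3,3]*100).round(3).tolist(),np.degrees(Ro.from_matrix(D[:3,:3]).as_rotvec()).round(3).tolist())
    P=[A]
    for i in range(N):P.append(P[-1]@D)
    return P
BC=np.array([.5653,-.2085,.115]);BY=np.radians(6.53)
def board():
    u=np.array([np.cos(BY),np.sin(BY),0]);y=np.array([-u[1],u[0],0]);x=u*np.cos(np.pi/6)+np.array([0,0,.5]);return x,y,np.cross(x,y)
def bpt(a,b,h):
    x,y,n=board();return BC+a*x+b*y+h*n
def RB():
    x,y,n=board();return np.c_[np.cross(x,-n),x,-n]
E
python3 - <<'E'
from h import *
from plant import robot
s=robot.read_state();A=cur(s)
Bt=T(bpt(-.018,.083,.12),RB());print(A.round(3),Bt.round(3))
for N in(13,15):
    print(np.array([p[:3,3] for p in plan(A,Bt,N)]).round(3).tolist())
C=pickle.load(open("pics/scene0.pkl","rb"));S=pickle.load(open("pics/side0.pkl","rb"))
print("trophies cup-top mid", onz(C,(389,280),.098),onz(C,(228,294),.115),onz(S,(335,160),.095),"base b",onz(C,(381,312),.015),"tape",onz(C,(305,316),.04))
E
```

```text
[[ 0.958  0.286 -0.     0.171]
 [ 0.286 -0.958  0.002 -0.574]
 [ 0.    -0.002 -1.     0.218]
 [ 0.     0.     0.     1.   ]] [[-0.114  0.86   0.497  0.481]
 [ 0.994  0.098  0.057 -0.135]
 [ 0.     0.5   -0.866  0.21 ]
 [ 0.     0.     0.     1.   ]]
N 13 row cm/deg [4.459, -0.188, 0.31] [-1.923, 1.602, -5.999]
[[0.171, -0.574, 0.218], [0.214, -0.56, 0.215], [0.254, -0.541, 0.213], [0.293, -0.518, 0.212], [0.328, -0.491, 0.211], [0.361, -0.461, 0.212], [0.391, -0.427, 0.212], [0.416, -0.391, 0.213], [0.438, -0.352, 0.214], [0.456, -0.311, 0.214], [0.469, -0.268, 0.214], [0.477, -0.224, 0.214], [0.481, -0.179, 0.212], [0.481, -0.135, 0.21]]
N 15 row cm/deg [3.865, -0.137, 0.275] [-1.667, 1.388, -5.199]
[[0.171, -0.574, 0.218], [0.208, -0.562, 0.215], [0.243, -0.547, 0.213], [0.277, -0.528, 0.212], [0.31, -0.506, 0.211], [0.34, -0.482, 0.211], [0.367, -0.455, 0.212], [0.392, -0.425, 0.212], [0.415, -0.393, 0.213], [0.434, -0.36, 0.214], [0.45, -0.324, 0.214], [0.463, -0.288, 0.214], [0.473, -0.25, 0.214], [0.479, -0.212, 0.214], [0.482, -0.173, 0.212], [0.481, -0.135, 0.21]]
trophies cup-top mid [0.7392192  0.14270759 0.098     ] [ 0.75485172 -0.12788205  0.115     ] [0.750268  0.1540058 0.095    ] base b [0.7448139  0.14179205 0.015     ] tape [ 0.75633605 -0.00112675  0.04      ]
```

```bash
R='[3.865,-0.137,0.275,-1.667,1.388,-5.199,-1]'
echo >/dev/null; python3 -m inch '[[[3.865,-0.137,0.275,-1.667,1.388,-5.199,-1],[3.865,-0.137,0.275,-1.667,1.388,-5.199,-1],[3.865,-0.137,0.275,-1.667,1.388,-5.199,-1],[3.865,-0.137,0.275,-1.667,1.388,-5.199,-1],[3.865,-0.137,0.275,-1.667,1.388,-5.199,-1]]]' 25
python3 -m inch '[[[3.865,-0.137,0.275,-1.667,1.388,-5.199,-1],[3.865,-0.137,0.275,-1.667,1.388,-5.199,-1],[3.865,-0.137,0.275,-1.667,1.388,-5.199,-1],[3.865,-0.137,0.275,-1.667,1.388,-5.199,-1],[3.865,-0.137,0.275,-1.667,1.388,-5.199,-1]]]'
python3 -m inch '[[[3.865,-0.137,0.275,-1.667,1.388,-5.199,-1],[3.865,-0.137,0.275,-1.667,1.388,-5.199,-1],[3.865,-0.137,0.275,-1.667,1.388,-5.199,-1],[3.865,-0.137,0.275,-1.667,1.388,-5.199,-1],[3.865,-0.137,0.275,-1.667,1.388,-5.199,-1]]]'
python3 -m inch '[[[0,0,0,0,0,0,-1],[0,0,0,0,0,0,-1]]]'
python3 - <<'E'
from h import *
from plant import robot
s=robot.read_state();A=cur(s);c=robot.read_camera("wrist")
pickle.dump((s,c),open("pics/w1.pkl","wb"));cv2.imwrite("pics/w1.png",c["image"]);print(c["tool_from_camera"].round(3).tolist(),c["K"].round(1).tolist())
plan(A,T(bpt(-.018,.083,.12),RB()),1)
E
```

```text
t: 0.6
tool_pos: [0.3409, -0.4809, 0.2116]
orientation: [2.8, 1.1, 0.212]
force: [-0.1, 0.5, 0.0]
opening: 0.0929
t: 1.1
tool_pos: [0.451, -0.3233, 0.2144]
orientation: [2.36, 1.635, 0.396]
force: [0.8, 0.4, -0.4]
opening: 0.0929
t: 1.6
tool_pos: [0.4807, -0.1335, 0.2098]
orientation: [1.819, 2.048, 0.548]
force: [0.1, -1.2, 1.4]
opening: 0.093
t: 1.8
tool_pos: [0.4807, -0.1347, 0.2101]
orientation: [1.823, 2.045, 0.546]
force: [-1.0, -0.6, 0.8]
opening: 0.0927
[[-0.001, -0.956, -0.292, 0.083], [1.0, -0.001, -0.001, 0.0], [0.001, -0.292, 0.956, -0.167], [0.0, 0.0, 0.0, 1.0]] [[323.5, 0.0, 281.5], [0.0, 323.5, 203.4], [0.0, 0.0, 1.0]]
N 1 row cm/deg [0.007, 0.002, 0.018] [0.009, 0.086, 0.077]
```

View pics/w1.png

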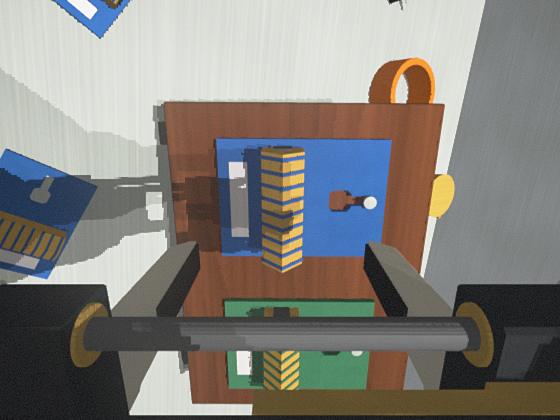

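```bash
cat > w.py <<'E'
from h import *
import sys
s,c=pickle.load(open(sys.argv[1],"rb"));A=cur(s)@c["tool_from_camera"]
c["R"]=A[:3,:3].T;c["t"]=-c["R"]@A[:3,3]
x,y,n=board()
def loc(p,h):
    q=onplane(c,p,BC+h*n,n)-BC;return np.array([q@x,q@y]).round(4)
hsv=cv2.cvtColor(c["image"],cv2.COLOR_BGR2HSV);m=cv2.inRange(hsv,(100,120,60),(125,255,255));m[:,:160]=0
k=max(cv2.findContours(m,0,2)[0],key=cv2.contourArea);a=cv2.approxPolyDP(cv2.convexHull(k),4,True)[:,0]
for p in a:print("plate",p,loc(p,.006))
wh=cv2.inRange(hsv,(0,0,150),(180,60,255));wh[:,:345]=0;wh[:,395:]=0;wh[:180]=0;wh[225:]=0
mm=cv2.moments(wh);p=(mm["m10"]/mm["m00"],mm["m01"]/mm["m00"]);print("stud",p,loc(p,.0115))
for p in[(165,102),(443,104)]:print("board corner",loc(p,0))
for p in[(266,150),(300,151),(301,262),(264,262),(283,148),(282,271)]:print("barn",loc(p,.034),loc(p,.051))
E
python3 w.py pics/w1.pkl
```

```text
plate [216 139] [-0.074   0.1374]
plate [390 140] [0.0749 0.1365]
plate [380 242] [0.0748 0.0417]
plate [364 255] [0.0608 0.0282]
plate [223 255] [-0.0738  0.0282]
stud (369.73643410852713, 202.31782945736435) [0.0605 0.0825]
board corner [-0.1165  0.1677]
board corner [0.1189 0.166 ]
barn [-0.03    0.1318] [-0.0292  0.1341]
barn [-0.0036  0.131 ] [-0.0045  0.1334]
barn [-0.0011  0.0353] [-0.0022  0.0441]
barn [-0.0331  0.0353] [-0.0321  0.0441]
barn [-0.0168  0.1334] [-0.0169  0.1355]
barn [-0.0175  0.0266] [-0.0176  0.036 ]
```

```bash
python3 -m inch '[[[0,0.05,3,0,0,0,-0.4],[0,0,3,0,0,0,-0.4],[0,0,2.5,0,0,0,-0.4],[0,0,1.5,0,0,0,-0.4],[0,0,0.8,0,0,0,-0.4]]]' 25
python3 -m inch '[[[0,0,0,0,0,0,-0.4],[0,0,0.2,0,0,0,-0.4],[0,0,0,0,0,0,-0.4]]]'
python3 - <<'E'
from h import *
from plant import robot
s=robot.read_state();A=cur(s);c=robot.read_camera("wrist");cv2.imwrite("pics/w2.png",c["image"])
x,y,n=board();d=A[:3,3]-BC;print(d@x,d@y,d@n,s["force"],s["opening"])
cv2.imwrite("pics/s2.png",cv2.resize(robot.read_camera("side")["image"][150:330,220:460],None,fx=3,fy=3))
E
```

```text
t: 2.35
tool_pos: [0.5347, -0.1297, 0.1151]
orientation: [1.827, 2.045, 0.545]
force: [0.7, 0.5, 0.7]
opening: 0.0654
t: 2.65
tool_pos: [0.5363, -0.1297, 0.1162]
orientation: [1.823, 2.044, 0.546]
force: [-0.5, 0.4, -0.2]
opening: 0.065
-0.016564428964374576 0.0815793782812401 0.011004427431374735 [-0.46633234  0.37949553 -0.21160439] 0.06495121717824222
```

View pics/s2.png

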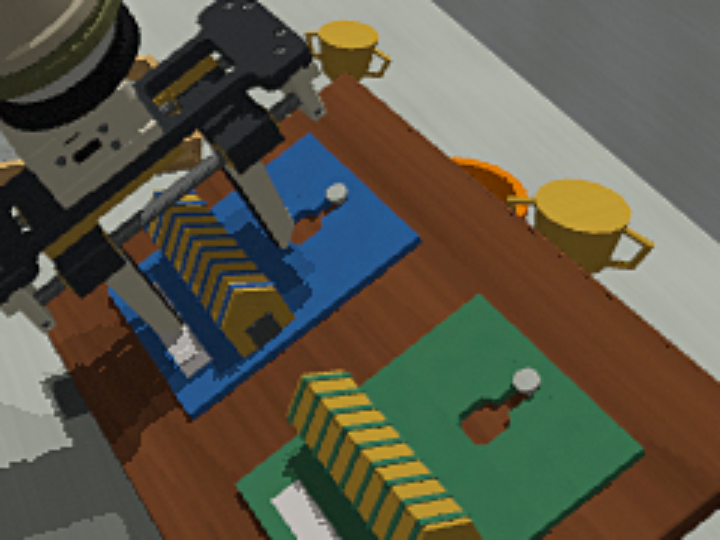

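The fingers straddle the blue barn, near the plate with no contact. Next I close the gripper.

```bash
python3 -m inch '[[[0,0,0,0,0,0,1],[0,0,0,0,0,0,1],[0,0,0,0,0,0,1],[0,0,0,0,0,0,1],[0,0,0,0,0,0,1]]]' 30
python3 -m inch '[[[0,0,0,0,0,0,1],[0,0,0,0,0,0,1]]]'
python3 - <<'E'
from h import *
from plant import robot
s=robot.read_state();A=cur(s)
x,y,n=board();d=A[:3,3]-BC;print(d@x,d@y,d@n,s["force"],s["opening"],s["wrist_torque"])
plan(A,T(bpt(-.0175,.0825,.011),RB()),1)
E
```

```text
t: 3.25
tool_pos: [0.5359, -0.129, 0.1153]
orientation: [1.823, 2.045, 0.546]
force: [-0.6, 0.2, 0.9]
opening: 0.0338
t: 3.45
tool_pos: [0.5359, -0.129, 0.1153]
orientation: [1.823, 2.045, 0.546]
force: [-2.7, 0.1, 1.8]
opening: 0.0334
-0.017309194094442412 0.08227900262045118 0.010356104166864681 [-2.67939733  0.13604528  1.80282762] 0.033392174868044404 [0.01500715 0.43972709 0.07306941]
N 1 row cm/deg [0.022, -0.019, -0.064] [0.005, 0.083, 0.051]
```

```bash
python3 -m inch '[[[0,0.5,-0.03,0,0,0,1],[0,0.6,0,0,0,0,1],[0,0.6,0,0,0,0,1],[0,0.5,0,0,0,0,1],[0,0.4,0,0,0,0,1]]]' 40
python3 -m inch '[[[0,0,0,0,0,0,1],[0,0,0,0,0,0,1]]]'
python3 - <<'E'
from h import *
from plant import robot
s=robot.read_state();A=cur(s)
x,y,n=board();d=A[:3,3]-BC;print(d@x,d@y,d@n,s["force"],s["opening"],s["wrist_torque"])
c=robot.read_camera("wrist");cv2.imwrite("pics/w3.png",c["image"])
pickle.dump((s,c),open("pics/w3.pkl","wb"))
c=robot.read_camera("side");cv2.imwrite("pics/s3.png",cv2.resize(c["image"][170:300,240:400],None,fx=4,fy=4));pickle.dump(c,open("pics/s3.pkl","wb"))
E
```

```text
t: 3.95
tool_pos: [0.5569, -0.1265, 0.1275]
orientation: [1.825, 2.048, 0.544]
force: [-18.9, -2.2, 7.7]
opening: 0.0337
t: 4.15
tool_pos: [0.5578, -0.1264, 0.128]
orientation: [1.824, 2.046, 0.546]
force: [-3.3, -0.9, -0.4]
opening: 0.0337
0.008139264235223782 0.08241454540159175 0.010325513608935015 [-3.27914397 -0.91809745 -0.42520124] 0.03368453626814513 [-0.19372445  0.68220719 -0.0465987 ]
```

View pics/s3.png

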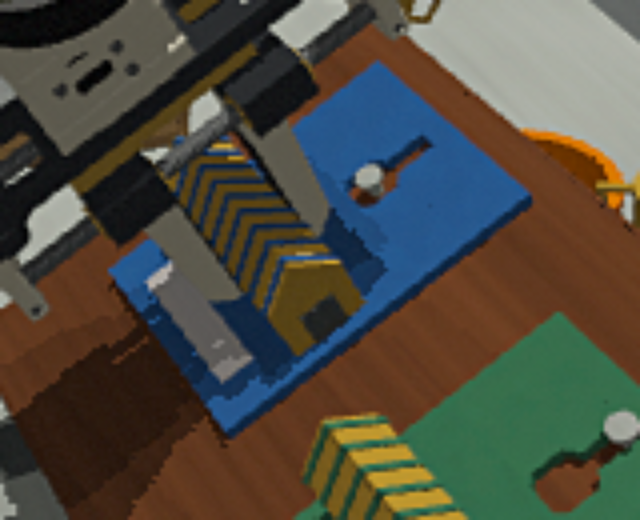

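```bash
python3 -m inch '[[[0,0.03,-0.2,0,0,0,1],[0,0,-0.3,0,0,0,1],[0,0,-0.3,0,0,0,1],[0,0,0,0,0,0,1]]]'
python3 - <<'E'
from h import *
from plant import robot
s=robot.read_state();A=cur(s)
x,y,n=board();d=A[:3,3]-BC;print(d@x,d@y,d@n,s["force"],s["opening"],s["wrist_torque"])
E
```

```text
t: 4.65
tool_pos: [0.5545, -0.127, 0.1362]
orientation: [1.823, 2.044, 0.547]
force: [0.8, -0.3, -3.3]
opening: 0.0337
0.009375051623389358 0.08216870775646655 0.019075854720439094 [ 0.76895302 -0.33741978 -3.25687456] 0.033676515501156475 [-0.08211202  0.43883454  0.02265807]
```

```bash
python3 -m inch '[[[0,0,-1,0,0,0,1],[0,0,-2,0,0,0,1],[0,0,-3,0,0,0,1],[0,0,-3,0,0,0,1],[0,0,-2,0,0,0,1]]]'
python3 - <<'E'
from h import *
S=pickle.load(open("pics/side0.pkl","rb"));C=pickle.load(open("pics/scene0.pkl","rb"))
a=cv2.resize(C["image"][190:280,335:435],None,fx=5,fy=5,interpolation=cv2.INTER_CUBIC)[:, :]
b=cv2.resize(S["image"][160:225,195:295],None,fx=4,fy=4,interpolation=cv2.INTER_CUBIC)
o=np.zeros((450,800,3),np.uint8);a=cv2.resize(C["image"][190:280,335:435],(400,360),interpolation=cv2.INTER_CUBIC)
o[:360,:400]=a;o[:260,400:]=b;cv2.imwrite("pics/case.png",o)
E
```

```text
t: 5.15
tool_pos: [0.4993, -0.1334, 0.2337]
orientation: [1.821, 2.043, 0.546]
force: [1.0, -0.3, -2.8]
opening: 0.0338
```

View pics/case.png

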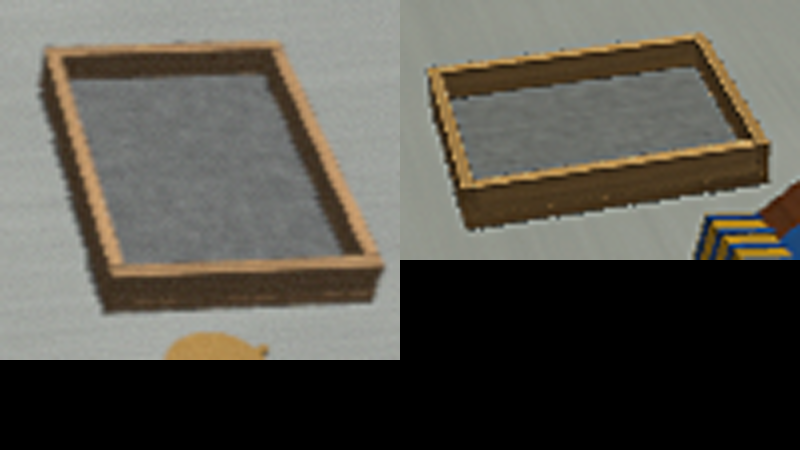

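```bash
python3 - <<'E'
from h import *
from plant import robot
S=pickle.load(open("pics/side0.pkl","rb"));C=pickle.load(open("pics/scene0.pkl","rb"))
P=[onz(C,(335+a/4,190+b/4),.028) for a,b in[(46,48),(282,43),(382,266),(107,275)]]
Q=[onz(S,(195+(a-400)/4,160+b/4),.028) for a,b in[(464,187),(430,69),(704,35),(768,143)]]
for W in(P,Q):
    W=np.array(W);print(W.round(4).tolist(),[np.linalg.norm(W[i]-W[(i+1)%4]).round(3) for i in range(4)],W.mean(0).round(4))
    d=W[2]-W[1]+W[3]-W[0];print("yaw",np.degrees(np.arctan2(d[1],d[0])))
E
```

```text
[[0.4475, 0.1466, 0.028], [0.4557, 0.2873, 0.028], [0.6333, 0.2773, 0.028], [0.6258, 0.1357, 0.028]] [np.float64(0.141), np.float64(0.178), np.float64(0.142), np.float64(0.179)] [0.5406 0.2117 0.028 ]
yaw -3.3507935230798718
[[0.4468, 0.1479, 0.028], [0.4529, 0.2855, 0.028], [0.6316, 0.2755, 0.028], [0.6255, 0.1389, 0.028]] [np.float64(0.138), np.float64(0.179), np.float64(0.137), np.float64(0.179)] [0.5392 0.212  0.028 ]
yaw -3.030610255032833
```

```bash
cat >> h.py <<'E'
CC=np.array([.540,.212,.008]);CY=np.radians(-3.2)
def TC(h):
    d=np.array([np.cos(CY),np.sin(CY),0]);z=np.array([0,0,-1.])
    return T(CC-.018*d+[0,0,h],np.c_[np.cross(d,z),d,z])
E
python3 - <<'E'
from h import *
from plant import robot
s=robot.read_state();A=cur(s)
x,y,n=board()
for p in plan(A,TC(.14),12):
    q=np.array([p@np.array([.055*i,.093 if j>0 else -.057,.01,1]) for i in(-1,1) for j in(-1,1)])[:,:3]-BC
    print(p[:3,3].round(3),"min height over board plane",(q@n).min().round(3))
E
```

```text
N 12 row cm/deg [2.871, 0.078, 0.792] [2.505, -0.196, 0.796]
[ 0.499 -0.133  0.234] min height over board plane 0.121
[ 0.501 -0.104  0.227] min height over board plane 0.109
[ 0.502 -0.075  0.221] min height over board plane 0.097
[ 0.504 -0.046  0.214] min height over board plane 0.084
[ 0.505 -0.017  0.207] min height over board plane 0.072
[0.507 0.012 0.2  ] min height over board plane 0.059
[0.509 0.04  0.193] min height over board plane 0.046
[0.511 0.069 0.186] min height over board plane 0.033
[0.513 0.098 0.178] min height over board plane 0.02
[0.515 0.127 0.171] min height over board plane 0.007
[0.517 0.156 0.163] min height over board plane -0.006
[0.52  0.184 0.156] min height over board plane -0.02
[0.522 0.213 0.148] min height over board plane -0.033
```

```bash
python3 -m inch '[[[2.871,0.078,0.792,2.505,-0.196,0.796,1],[2.871,0.078,0.792,2.505,-0.196,0.796,1],[2.871,0.078,0.792,2.505,-0.196,0.796,1],[2.871,0.078,0.792,2.505,-0.196,0.796,1]]]'
python3 -m inch '[[[2.871,0.078,0.792,2.505,-0.196,0.796,1],[2.871,0.078,0.792,2.505,-0.196,0.796,1],[2.871,0.078,0.792,2.505,-0.196,0.796,1],[2.871,0.078,0.792,2.505,-0.196,0.796,1]]]'
python3 -m inch '[[[2.871,0.078,0.792,2.505,-0.196,0.796,1],[2.871,0.078,0.792,2.505,-0.196,0.796,1],[2.871,0.078,0.792,2.505,-0.196,0.796,1],[2.871,0.078,0.792,2.505,-0.196,0.796,1]]]'
python3 -m inch '[[[0,0,0,0,0,0,1],[0,0,0,0,0,0,1]]]'
python3 - <<'E'
from h import *
from plant import robot
s=robot.read_state();A=cur(s);print(s["opening"],s["force"])
plan(A,TC(.14),1);plan(A,TC(.04),1)
im=[]
for n in("scene","side"):
    c=robot.read_camera(n);pickle.dump(c,open(f"pics/{n}4.pkl","wb"));im.append(c["image"])
cv2.imwrite("pics/c4.png",np.hstack([cv2.resize(im[0][80:330,240:440],(400,500)),cv2.resize(im[1][60:260,160:320],(400,500))]))
E
```

```text
t: 5.55
tool_pos: [0.5057, -0.0163, 0.2053]
orientation: [1.983, 2.094, 0.378]
force: [0.4, 0.3, -3.0]
opening: 0.0339
t: 5.95
tool_pos: [0.5135, 0.0998, 0.1767]
orientation: [2.137, 2.135, 0.196]
force: [0.2, -0.8, -2.7]
opening: 0.034
t: 6.35
tool_pos: [0.5225, 0.2148, 0.1464]
orientation: [-2.281, -2.155, 0.001]
force: [0.7, 1.1, -2.8]
opening: 0.0338
t: 6.55
tool_pos: [0.5222, 0.2136, 0.1456]
orientation: [-2.279, -2.158, 0.001]
force: [0.1, -0.2, -2.9]
opening: 0.0338
0.033786518694018705 [ 0.0542698  -0.24839168 -2.88536943]
N 1 row cm/deg [-0.064, -0.016, -0.241] [-0.147, -0.073, 0.068]
N 1 row cm/deg [-0.077, 0.01, 9.759] [-0.147, -0.073, 0.068]
```

View pics/c4.png

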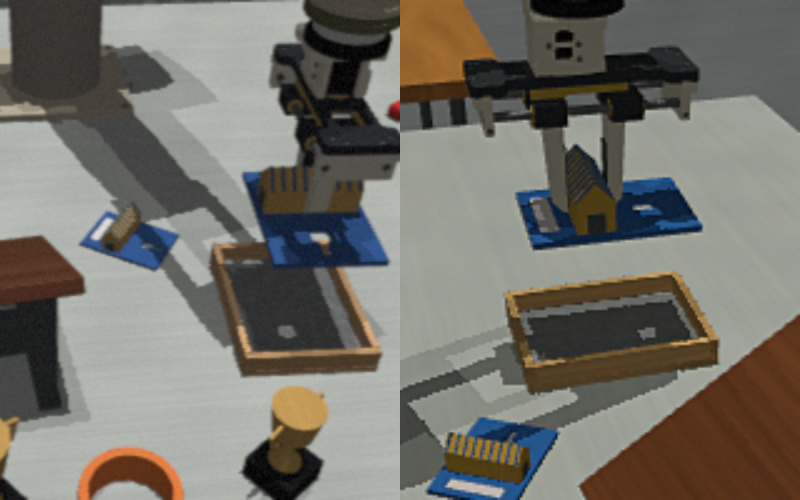

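```bash
python3 -m inch '[[[-0.07,0,3,-0.15,-0.07,0.07,1],[0,0,3,0,0,0,1],[0,0,2,0,0,0,1],[0,0,1.2,0,0,0,1],[0,0,0,0,0,0,1]]]'
python3 - <<'E'
from h import *
from plant import robot
s=robot.read_state();A=cur(s);print(s["tool_pos"],s["force"])
plan(A,TC(.014),1)
z=s["tool_pos"][2]-.0045
for n,x0 in(("side",160),("scene",330)):
    c=robot.read_camera(n);hsv=cv2.cvtColor(c["image"],cv2.COLOR_BGR2HSV);m=cv2.inRange(hsv,(100,120,40),(125,255,255))
    u,v=proj(c,s["tool_pos"]).astype(int);k=np.zeros_like(m);k[v-45:v+65,u-65:u+75]=255;m&=k
    k=np.vstack([q for q in cv2.findContours(m,0,2)[0] if cv2.contourArea(q)>60])
    a=cv2.approxPolyDP(cv2.convexHull(k),3,True)[:,0]
    print(n,(u,v),[(p.tolist(),onz(c,p,z)[:2].round(4).tolist()) for p in a])
    cv2.imwrite(f"pics/{n}5.png",c["image"][v-80:v+90,u-110:u+110])
E
```

```text
t: 7.15
tool_pos: [0.5211, 0.2117, 0.0527]
orientation: [-2.284, -2.156, 0.002]
force: [-0.5, 0.3, -2.6]
opening: 0.0339
[0.52113945 0.21172153 0.05266413] [-0.5150957   0.27999118 -2.63989691]
N 1 row cm/deg [0.134, 0.086, 3.066] [-0.08, 0.022, -0.124]
side (np.int64(235), np.int64(178)) [([268, 167], [0.6154, 0.2515]), ([278, 188], [0.6056, 0.1472]), ([217, 242], [0.4292, -0.004]), ([187, 233], [0.3792, 0.0416]), ([210, 172], [0.4706, 0.2702])]
scene (np.int64(384), np.int64(213)) [([420, 245], [0.6184, 0.2559]), ([369, 247], [0.6139, 0.1509]), ([319, 211], [0.496, 0.0706]), ([319, 194], [0.4368, 0.0815]), ([363, 199], [0.464, 0.1789]), ([409, 218], [0.537, 0.2621])]
```

```bash
python3 - <<'E'
import cv2,numpy as np
f=lambda n:cv2.resize(cv2.imread(n)[30:,40:190],(400,373),interpolation=cv2.INTER_CUBIC)
cv2.imwrite("pics/c5.png",np.hstack([f("pics/scene5.png"),f("pics/side5.png")]))
E
```

```text
(no output)
```

View pics/c5.png

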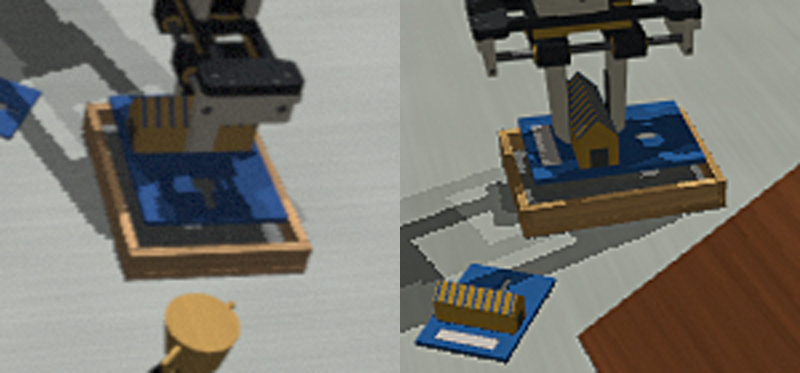

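```bash
python3 - <<'E'
from h import *
C=pickle.load(open("pics/scene4.pkl","rb"));S=pickle.load(open("pics/side4.pkl","rb"))
z=.0484
f=lambda c,p,o:onz(c,(p[0]/2.667+o[0],p[1]/2.667+o[1]),z)[:2]
d=np.array([np.cos(CY),np.sin(CY)]);e=np.array([-d[1],d[0]])
for n,c,o,pp in(("scene",C,(314,163),[(110,96),(146,218),(288,215)]),("side",S,(165-150,128),[(677,101),(705,154),(530,177),(517,113)])):
    for p in pp:
        q=f(c,p,o)-CC[:2];print(n,p,f(c,p,o).round(4),"in case frame",(q@d).round(4),(q@e).round(4))
for X in([.5,.2,.1],):print(proj(S,X),proj(C,X))
E
```

```text
scene (110, 96) [0.4626 0.161 ] in case frame -0.0744 -0.0553
scene (146, 218) [0.6079 0.152 ] in case frame 0.0712 -0.0561
scene (288, 215) [0.6152 0.2613] in case frame 0.0723 0.0534
side (677, 101) [0.6192 0.2562] in case frame 0.0766 0.0485
side (705, 154) [0.6119 0.1555] in case frame 0.0749 -0.0524
side (530, 177) [0.458 0.165] in case frame -0.0792 -0.0515
side (517, 113) [0.4694 0.2789] in case frame -0.0742 0.0629
[227.08495236 164.44525497] [380.44977623 190.39065495]
```

```bash
python3 -m inch '[[[0.1,0.09,0.8,0,0,0,1],[0,0,1,0,0,0,1],[0,0,0.8,0,0,0,1],[0,0,0.4,0,0,0,1],[0,0,0,0,0,0,1]]]'
python3 -m inch '[[[0,0,0.2,0,0,0,1],[0,0,0,0,0,0,1]]]'
```

```text
t: 7.75
tool_pos: [0.5222, 0.2135, 0.0224]
orientation: [-2.283, -2.157, 0.002]
force: [-0.4, 0.6, -3.7]
opening: 0.0339
t: 7.95
tool_pos: [0.5233, 0.2138, 0.0217]
orientation: [2.284, 2.157, 0.001]
force: [-0.7, 0.4, -3.6]
opening: 0.0338
```

```bash
for i in 1; do python3 -m inch '[[[0,0,0.15,0,0,0,1],[0,0,0,0,0,0,1]]]'; done; python3 -m inch '[[[0,0,0.1,0,0,0,1],[0,0,0,0,0,0,1]]]';python3 -m inch '[[[0,0,0.1,0,0,0,1],[0,0,0,0,0,0,1]]]'
```

```text
t: 8.15
tool_pos: [0.5233, 0.2138, 0.0203]
orientation: [2.284, 2.157, 0.001]
force: [-0.6, -0.5, -3.6]
opening: 0.0337
t: 8.35
tool_pos: [0.5232, 0.2138, 0.0192]
orientation: [2.284, 2.157, 0.001]
force: [0.2, -0.3, -3.6]
opening: 0.0339
t: 8.55
tool_pos: [0.5234, 0.2138, 0.0186]
orientation: [2.284, 2.157, 0.001]
force: [-1.3, -0.7, 0.4]
opening: 0.0339
```

```bash
python3 -m inch '[[[0,0,0.04,0,0,0,1],[0,0,0,0,0,0,1]]]'; python3 -m inch '[[[0,0,0,0,0,0,0.2],[0,0,0,0,0,0,-0.1],[0,0,0,0,0,0,-0.4],[0,0,0,0,0,0,-0.4],[0,0,0,0,0,0,-0.4]]]'
```

```text
t: 8.75
tool_pos: [0.5234, 0.2138, 0.0186]
orientation: [2.284, 2.157, 0.001]
force: [-3.3, -1.0, 4.6]
opening: 0.0337
t: 9.25
tool_pos: [0.5232, 0.2138, 0.0178]
orientation: [2.284, 2.157, 0.001]
force: [-0.1, 0.2, 0.9]
opening: 0.0631
```

```bash
python3 -m inch '[[[0,0,-1,0,0,0,-0.4],[0,0,-3,0,0,0,-0.4],[0,0,-4,0,0,0,-0.4],[0,0,-4,0,0,0,-0.4],[0,0,-4,0,0,0,-0.4]]]'
python3 -m inch '[[[0,0,-4,0,0,0,-0.4],[0,0,0,0,0,0,-0.4],[0,0,0,0,0,0,-0.4]]]'
python3 - <<'E'
from h import *
from plant import robot
print(robot.read_state()["force"])
a=robot.read_camera("scene");b=robot.read_camera("side");pickle.dump((a,b),open("pics/f.pkl","wb"))
cv2.imwrite("pics/f.png",np.hstack([cv2.resize(a["image"][170:370,60:440],(400,210)),cv2.resize(a["image"][190:280,335:435],(400,360))[:210]])) 
o=np.zeros((590,800,3),np.uint8);o[:360,:400]=cv2.resize(a["image"][190:280,335:435],(400,360));o[:260,400:]=cv2.resize(b["image"][160:225,195:295],(400,260));o[360:590,:400]=cv2.resize(a["image"][180:380,60:440],(400,230));o[290:590,400:]=cv2.resize(b["image"][140:420,160:500],(400,300));cv2.imwrite("pics/f.png",o)
E
```

```text
t: 9.75
tool_pos: [0.5229, 0.2137, 0.1802]
orientation: [2.284, 2.157, 0.002]
force: [0.9, -0.1, -0.8]
opening: 0.0652
t: 10.05
tool_pos: [0.524, 0.214, 0.22]
orientation: [2.283, 2.156, 0.006]
force: [-0.7, 0.6, -0.2]
opening: 0.065
[-0.69231809  0.57029277 -0.2451152 ]
```

View pics/f.png

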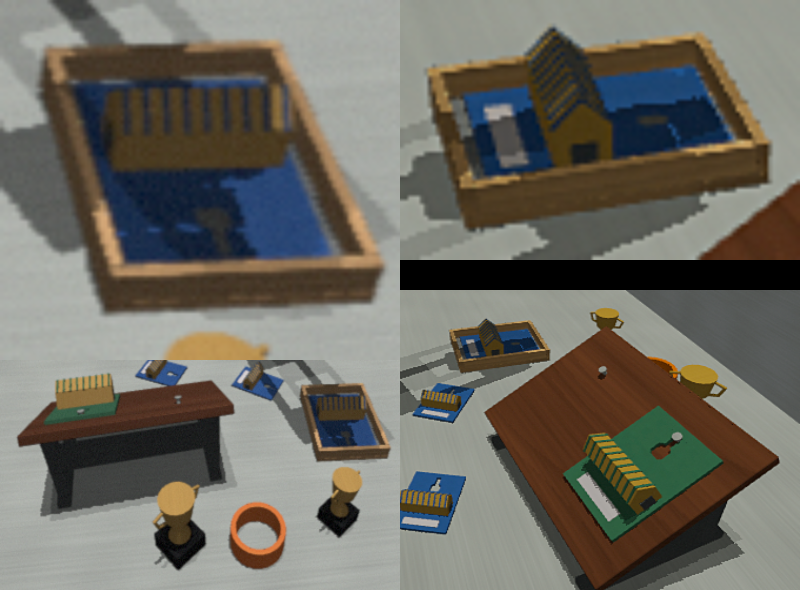

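The blue plaque lies flat and face up inside the case (scene crop, about (200,170)). The green plaque still hangs, and the trophies and tape look undisturbed. I'm handing the job in.

```bash
python3 -c "
from plant import robot
print(robot.close_job())"
```

```text
the job is handed in; nothing more can be done
None
```

The blue plaque is in the case, flat and face up, and the job is handed in. It took about 10 s of the 45 s allowed.

- **Taking down:** I gripped the barn across its walls, with the jaws stopping at 33.8 mm against the 34 mm given. I slid the plaque about 26 mm up the slope and lifted it square off the board. The only load after lifting was its own weight, about 3 N.
- **Placing:** Just above the case, both cameras put the plaque within about 1.5 mm of the case centre. I lowered it until it touched the floor, at a tool height of 18.6 mm against about 18 mm expected, and only then let go.
- **Last checks:** The final pictures show the plaque inside the case walls, the green plaque still hanging, and the trophies and tape standing where they were. The gripper was clear, 0.2 m above the case, with no force on it.
- **Disagreements:** A first automatic corner measurement over the case suggested the plaque was about 4 mm off. It had mixed top and underside edges, and corners read by hand did not bear it out. I judged the final pose by eye and did not measure it.

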